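# Clear the foam scraps and lift the dish carrier level

## Robot

A 7-joint arm with a two-finger parallel gripper is mounted at the origin on a cart in front of the work surface, level with it; the furniture and walls round the work are solid. World frame = base frame: x ahead of the robot, y to its left, z up, the work surface at z = 0. Lengths are in m, angles in degrees, forces in N, time in s.
With the tool pointing down it reaches from about 0.4 to 0.85 m from the base axis. Payload 6.9 kg.
Tool frame: the origin (TCP) lies on the centre line of the jaws, within the pads' length; the fingertips stand 17 mm ahead of it and the grasp point (between the pads) lies 2 mm behind it (tips_ahead is the x of the fingertips in the tool frame, in m); x points along the fingers, y is the direction in which the jaws open and shut, and the axes are right-handed (so a half turn about x gives the same grasp; the last joint's range is limited). The gripper opens to 85 mm and grips with 20 to 120 N. Pads are 22 mm wide; open, the fingers measure 114 mm over their backs; the gripper's body (76 mm by 85 mm) begins 54 mm behind the grasp point. The pads swing forward as they close: fully open they stand 13 mm farther back than shut.
Start: joints at [-58.241, 29.078, -13.613, 85.955, 7.202, 65.827, -8.869], TCP at [0.271, 0.563, 0.248] pointing down, gripper open.
Joint ranges: [-176.47, 176.47], [-13.61, 117.27], [-81.72, 77.17], [0.22, 143.17], [-87.28, 267.28], [10, 112.55], [-165.47, 165.47]. Speed limits (degrees/s): [136.94, 136.94, 180, 180, 180, 180, 180].

## Interface

Orientations are given as a 3x3 rotation matrix whose columns are the frame's x, y, z axes.
In Python, from rig import movep, movel, move_joints, set_gripper, hold, inverse_kinematics, get_image, camera_info, PlanningError, hand_in, search_frame, outline_of, spot_point, current_t, current_q, current_joint_vel, current_tau, current_position, current_eef_rot, current_contact_force, current_wrist_torque, current_grip_width, tips_ahead gives the robot as it stands. Calls block until the motion is done:
- movep(position, orientation): joint-space move of the TCP to a pose.
- movel(position, rot=None, rate=0.15): straight line of the TCP; rot=None keeps the orientation; rate is the mean speed in m/s.
- move_joints(angles): joint-space move.
- set_gripper(opening, newtons=None): finger opening in m; newtons is the grip in N (None keeps the last); returns when the fingers have stopped.
- hold(seconds).
- inverse_kinematics(position, orientation): joint angles nearest the present ones, or None.
- get_image(name): name is "scene" or "top" or "wrist"; returns the picture (480x640x3 uint8, red, green, blue); there is no depth.
- camera_info(name): a dict with "mtx" (3x3 intrinsics, pixels), "dist" ([k1, k2, p1, p2, k3] as OpenCV has them; the pictures are not rectified), "rvec" (rotation vector, rad) and "tvec" (3), from world to camera coordinates, as OpenCV has them; the wrist camera has in their place "T_tool_cam" (4x4, takes a point from camera to tool coordinates, whose origin is the TCP and whose axes are the tool frame's). Camera axes: x right, y down, z forward; pixel columns grow to the right and rows downward; lengths in m; the calibration is good to about 2 mm. A picture is of the moment at which its call begins: read the wrist's pose just before it. camera_info takes no time and is no camera call.
A pose or a line that the arm cannot do raises PlanningError and nothing moves.
- hand_in(): hands the job in, once; it reports no verdict.
Trained networks look in the newest picture that a camera, given by its name, has taken for a name from the list of things; names that differ only in an ending like _2 or _b are one class to them, and where a whole thing is asked for, a point or a joint stands for the part that bears it (a point fixed in the world has none). Each returns a list of dicts, best first, with "p" (0 to 1); they miss things now and then, are a little off and sometimes report something else, mostly with a low value. They report only what shows in the picture. A call takes as long as a camera call.
- search_frame(camera, label): "pixel" ([column, row] in pixels, amid what is visible of it).
- outline_of(camera, label): "mask" (480x640 bool, what is visible of it) and "pixel" ([column, row] in pixels, amid what is visible of it).
- spot_point(camera, label): "pixel" ([column, row] in pixels: a listed point, or the origin of a listed thing).
Readings, each from a call of its own:
- current_t(): time.
- current_q(): joint angles.
- current_joint_vel(): joint speeds.
- current_tau(): joint torques, N m.
- current_position(): TCP position.
- current_eef_rot(): TCP orientation.
- current_contact_force(): force on the tool from outside, world axes, zero at the start.
- current_wrist_torque(): the same for the moment, N m.
- current_grip_width(): finger opening in m.
Only numpy, scipy, OpenCV 4.12 (cv2) and the standard library are available. Lean on these libraries where they do the work, as an engineer would, in place of code of your own. Each camera call takes 0.05 s, during which the arm holds its last target.

## Task

Pick the two green foam offcuts off the petri dishes and put them in the blue waste bin while the dish carrier stays standing on the worktop. Then lift the carrier by its black handle, both dishes in place on it, and hold it level and still about 15 cm above the worktop; the program finishes while still holding it there, without setting it down. Leave the timer, the red-capped bottle and the marker where they are.

Things in the scene. Friction and masses are not known exactly. Their poses are not given: they have to be found in the camera images.
- carrier: loose dish carrier, about 0.35 kg: aluminium deck 112 (x) x 246 (y) mm on rubber feet, deck top 10 mm above the worktop; a black bridge handle stands across its middle, two dishes lie at its left and right ends, each between five steel pins 8 mm tall that stop it sliding off. Origin: centre of the underside; z up, y along the length.
- handle (a point): centre of the handle's black bar, 63 mm above the carrier's underside and on its middle, above the centre of mass. The bar lies along the carrier's x: 104 long, 16 wide (y), 18 tall (z, from 54 to 72 mm above the underside). Between its two end posts (82 mm apart) the space below it is open.
- place_left (a point): point on the deck top under the centre of the left dish's place (carrier y = +72 mm)
- place_right (a point): the same for the right dish's place (carrier y = -72 mm)
- dish_left: loose closed petri dish, pink content, 91 diameter x 15 mm, 22 g, on the place at +y; origin: centre of the underside, 10 mm above the carrier's underside
- dish_right: loose closed petri dish, yellowish content, 91 diameter x 15 mm, 22 g, on the place at -y; origin: centre of the underside
- offcut_a: loose green foam offcut with a step, firm, 14 g, 46 (x) x 30 (y) x 50 mm (z); origin: centre of the underside. The 50 mm tall part spans x from -23 to +7 mm, the rest is 32 mm tall. One offcut lies flat on each dish's lid, either one on either dish; its long side runs roughly along the carrier's length, so fingers closing across its 30 mm width clear the handle.
- offcut_b: the other green foam offcut, firm, 14 g, 46 (x) x 26 (y) x 46 mm (z); origin: centre of the underside. The 46 mm tall part spans x from -23 to +7 mm, the rest is 34 mm tall.
- bin: round blue open waste bin, fixed to the worktop, 114 mm tall, 148 mm across the mouth, 116 mm across the foot, wall 3 mm; origin: centre of the underside
- bin_mouth (a point): centre of the bin's mouth, 114 mm above the worktop
- gel_imager: fixed bench instrument behind the work, an obstacle; origin: centre of its underside on the worktop, axes along the world's. Its dark blue front panel stands at x = -200 mm, y from -175 to +175 mm, 109 mm tall; its tall white tower fills x from -170 to +76, y from -20 to +148 mm, up to 455 mm: carry things between carrier and bin in front of it.
- timer: white lab timer 62 x 62 x 18 mm, loose, a bystander; origin: centre of the underside
- bottle_red: bottle with a red cap, 48 diameter x 97 mm, loose, a bystander; origin: centre of the underside
- marker: blue-capped marker lying flat, 138 (x) x 12 x 12 mm, loose, a bystander; origin: centre of the underside

How it is judged (in metres and radians):
On the way:
1. both offcuts lie in the bin while the carrier still stands on the worktop (horizontal distance between each of offcut_a, offcut_b and bin below 0.07 m and height (world z) of each of offcut_a, offcut_b below 0.11 m and height (world z) of carrier below 0.02 m), for 0.2 s.
At the end, for the whole second after the job is handed in: The gripper holds the carrier in the air, its underside 10 to 22 cm above the worktop, within 0.12 rad (7 degrees) of level and still (below 3 cm/s and 0.15 rad/s), carried by nothing else; both dishes lie on their places (within 15 mm); both offcuts are in the bin (height (world z) of carrier between 0.1 and 0.22 m and angle between carrier's own z axis and vertical below 0.12 rad and linear speed of carrier below 0.03 m/s and angular speed of carrier below 0.15 rad/s and contact force between the fingers and carrier above 2 N and contact force between carrier and bin below 0.2 N and contact force between carrier and gel_imager below 0.2 N and contact force between carrier and bottle_red below 0.2 N and horizontal distance between dish_left and place_left below 0.015 m and distance between dish_left and place_left below 0.018 m and horizontal distance between dish_right and place_right below 0.015 m and distance between dish_right and place_right below 0.018 m and horizontal distance between each of offcut_a, offcut_b and bin below 0.07 m and height (world z) of each of offcut_a, offcut_b below 0.11 m); the arm keeps its last pose, push and grip.
It fails at once if the carrier is tipped by more than 0.35 rad (20 degrees) (angle between carrier's own z axis and vertical above 0.35 rad).
It fails at once if a dish leaves its place on the carrier (distance between dish_left and place_left above 0.025 m or distance between dish_right and place_right above 0.025 m).
It fails at once if the timer, the bottle or the marker is shifted by more than 3 cm (distance of any of timer, bottle_red, marker from where it was at the start of the episode above 0.03 m).
It also fails if it takes over 70 s, if anything falls off the work surface, if the arm or the gripper's body presses on something with over 40 N, if the wrist force passes 120 N, or if a joint passes its speed limit or range.

## Working session

There is one attempt and no reset: what is moved stays moved. The work goes in short steps, each a Python script; the robot and the scene stay as the last script left them, time stands still between calls to the robot, and variables do not carry over. Pictures are saved under pics/ and viewed, and the job is handed in when it is done.

```bash
ls; mkdir -p pics; cat > h.py <<'E'
import numpy as np, cv2
from rig import *
def save(cam,name):
    im=get_image(cam); cv2.imwrite(f'pics/{name}.png',im[:,:,::-1]); return im
E
python3 - <<'E'
from h import *
for c in ['scene','top','wrist']:
    save(c,c+'0'); 
    i=camera_info(c); print(c,{k:np.round(v,4).tolist() for k,v in i.items()})
print(current_t(),tips_ahead if not callable(tips_ahead) else tips_ahead())
print(current_eef_rot())
E
```

```text
pics
scene {'mtx': [[575.6432, 0.0, 312.0966], [0.0, 575.6432, 238.0216], [0.0, 0.0, 1.0]], 'dist': [-0.0886, 0.0, 0.0, 0.0, 0.0], 'rvec': [2.3113, -1.1882, 0.3507], 'tvec': [-0.2645, 0.4858, 1.2971]}
top {'mtx': [[600.8465, 0.0, 319.1044], [0.0, 600.8465, 234.6935], [0.0, 0.0, 1.0]], 'dist': [-0.0127, 0.0, 0.0, 0.0, 0.0], 'rvec': [1.971, -1.7859, 0.5477], 'tvec': [0.0162, 0.5199, 1.6883]}
wrist {'mtx': [[350.3048, 0.0, 320.1091], [0.0, 350.3048, 238.2783], [0.0, 0.0, 1.0]], 'dist': [-0.0414, 0.0, 0.0, 0.0, 0.0], 'T_tool_cam': [[-0.0002, -0.3273, 0.9449, -0.1267], [1.0, 0.0005, 0.0004, 0.001], [-0.0006, 0.9449, 0.3273, -0.0844], [0.0, 0.0, 0.0, 1.0]]}
0.15 0.017
[[-5.66521858e-04  4.33914713e-01  9.00953773e-01]
 [-1.25228464e-03  9.00952903e-01 -4.33915082e-01]
 [-9.99999055e-01 -1.37407295e-03  3.29752180e-05]]
```

View pics/scene0.png

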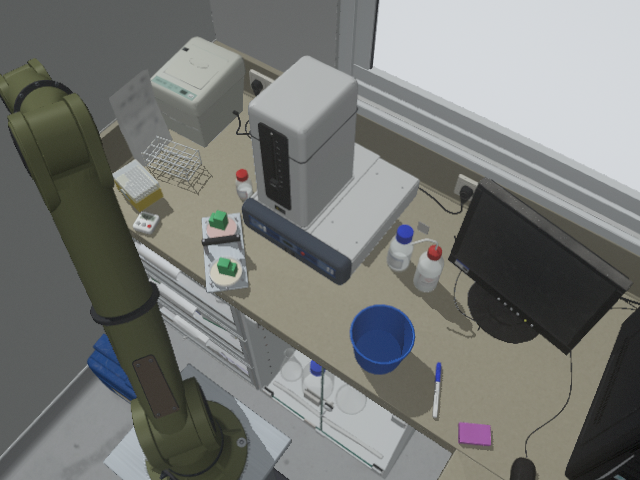

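View pics/top0.png

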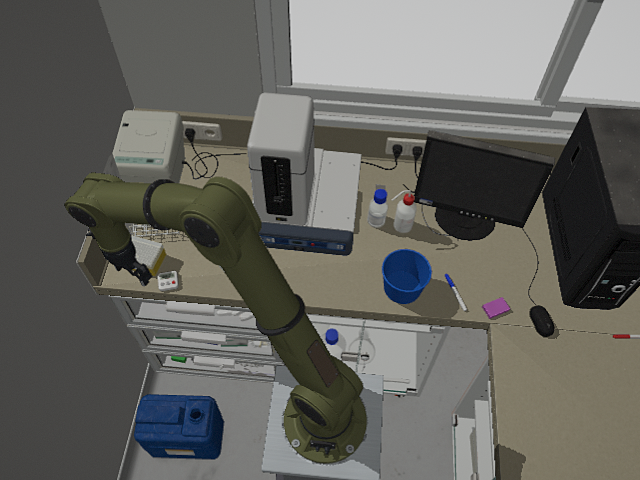

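View pics/wrist0.png

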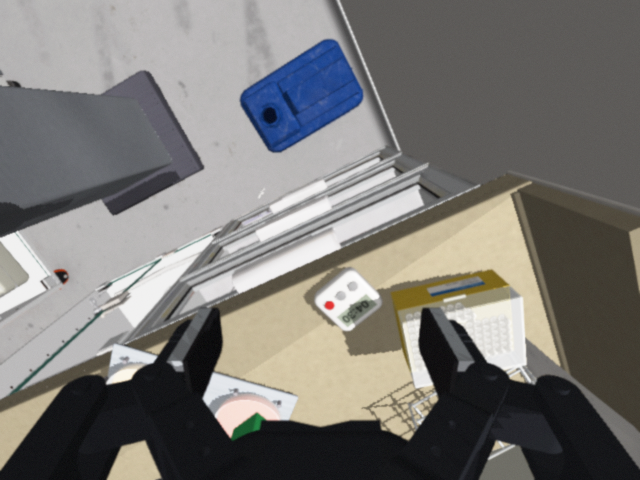

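The scene view shows the offcuts at about (218,220) and (228,267), the handle at (220,238), the bin at (382,338), the timer at (146,223) and a red-capped bottle at (243,183). In the top view the arm hides the carrier. Next I'll measure positions.

```bash
cat >> h.py <<'E'
from scipy.spatial.transform import Rotation as Rn
def campose(cam):
    i=camera_info(cam)
    if 'rvec' in i:
        R=cv2.Rodrigues(np.array(i['rvec'],float))[0]; t=np.array(i['tvec'],float).ravel()
        return i,R.T,-R.T@t      # cam->world
    T=np.eye(4);T[:3,:3]=current_eef_rot();T[:3,3]=current_position()
    W=T@np.array(i['T_tool_cam']); return i,W[:3,:3],W[:3,3]
def ray(cp,px):
    i,R,c=cp
    u=cv2.undistortPoints(np.array([[px]],float),np.array(i['mtx'],float),np.array(i['dist'],float))[0,0]
    return c,R@np.array([u[0],u[1],1.])
def onz(cp,px,z):
    c,d=ray(cp,px); return c+d*(z-c[2])/d[2]
def proj(cp,P):
    i,R,c=cp
    Rw=R.T
    return cv2.projectPoints(np.array(P,float).reshape(-1,1,3),cv2.Rodrigues(Rw)[0],-Rw@c,np.array(i['mtx'],float),np.array(i['dist'],float))[0][:,0]
E
python3 - <<'E'
from h import *
cp=campose('scene'); get_image('scene')
Z=dict(handle=.063,place_left=.01,place_right=.01,dish_left=.01,dish_right=.01,carrier=0,offcut_a=.025,offcut_b=.025,bin=0,bin_mouth=.114,gel_imager=0,timer=0,bottle_red=0,marker=0)
for n,z in Z.items():
    for r in spot_point('scene',n)[:3]:
        print(n,round(r['p'],2),np.round(r['pixel'],1),np.round(onz(cp,r['pixel'],z),3))
E
```

```text
handle 0.94 [221.  238.7] [0.449 0.297 0.063]
handle 0.67 [384.6 329.9] [ 0.478 -0.2    0.063]
place_left 0.85 [222.1 229.8] [0.496 0.343 0.01 ]
place_left 0.66 [222.1 250.1] [0.445 0.299 0.01 ]
place_right 0.68 [224.  275.4] [0.386 0.242 0.01 ]
place_right 0.49 [219.8 239.3] [0.468 0.327 0.01 ]
dish_left 0.62 [220.9 227.4] [0.501 0.351 0.01 ]
dish_left 0.45 [378.3 352. ] [ 0.442 -0.21   0.01 ]
dish_left 0.2 [220.5 224.4] [0.508 0.359 0.01 ]
dish_right 0.73 [226.  275.7] [0.389 0.237 0.01 ]
carrier 0.55 [222.3 250.2] [0.449 0.303 0.   ]
offcut_a 0.8 [227.1 269.3] [0.4   0.241 0.025]
offcut_a 0.65 [218.  226.2] [0.492 0.352 0.025]
offcut_b 0.8 [227.1 269.3] [0.4   0.241 0.025]
offcut_b 0.65 [218.  226.2] [0.492 0.352 0.025]
bin 0.75 [374.7 349. ] [ 0.447 -0.197  0.   ]
bin_mouth 0.69 [381.9 333.6] [ 0.444 -0.207  0.114]
gel_imager 0.4 [228.3 272.6] [0.404 0.243 0.   ]
timer 0.56 [146.  222.9] [ 0.391  0.544 -0.   ]
timer 0.23 [247.8 195.1] [0.64  0.368 0.   ]
bottle_red 0.64 [246.3 195.1] [0.637 0.371 0.   ]
bottle_red 0.27 [222.7 227.4] [0.508 0.353 0.   ]
marker 0.78 [435.7 391.9] [ 0.439 -0.377  0.   ]
```

```bash
cat >> h.py <<'E'
def Rdown(yaw):  # tool y at angle yaw (deg) in world, tool x down
    a=np.radians(yaw); y=np.array([np.cos(a),np.sin(a),0]); x=np.array([0,0,-1.]); return np.column_stack([x,y,np.cross(x,y)])
E
python3 - <<'E'
from h import *
cp=campose('scene')
for n,px,z in [('panel top L',(249,196),.109),('panel bot L',(244,225),0),('panel top R',(351,257),.109),('panel bot R',(333,279),0)]:
    print(n,np.round(onz(cp,px,z),3))
h=np.array([.449,.297,0])
for yaw in (133.8,43.8,64):
    R=Rdown(yaw); p=h+R[:,2]*.02; p[2]=.30
    print(yaw,inverse_kinematics(p,R))
R=Rdown(43.8)
p=h+R[:,2]*.03; p[2]=.32
movep(p,R); save('wrist','w1'); print(current_position(),current_t())
E
```

```text
panel top L [0.58  0.301 0.109]
panel bot L [ 0.55   0.308 -0.   ]
panel top R [ 0.579 -0.032  0.109]
panel bot R [0.552 0.001 0.   ]
133.8 [-17.02319583  22.20715666 -28.7372285   91.11026159  11.18241721
  69.55659249  85.91201136]
43.8 [-29.44229354  19.18531647  -6.45843163  93.55747255   2.2949082
  67.38646695   7.37236174]
64 [-26.16138177  19.94433675 -11.61983314  92.5903817    4.25261578
  67.89781835  25.29574632]
[0.46885243 0.27706678 0.31959915] 2.2917
```

View pics/w1.png

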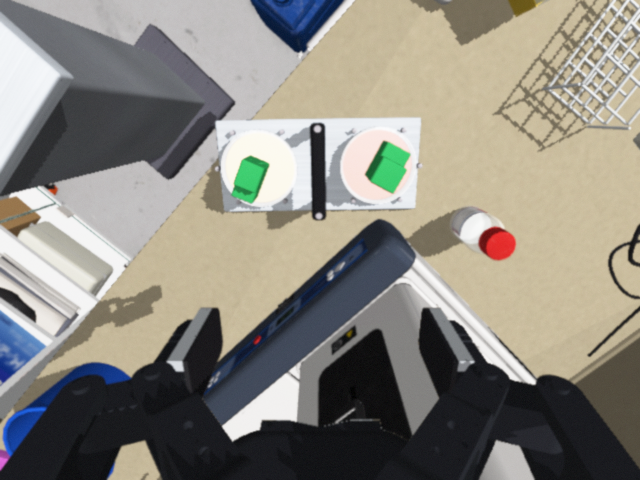

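The wrist view shows the carrier clearly. The handle bar runs from (318,124) to (319,216). Offcuts are at (250,178) on the yellowish dish and (388,167) on the pink dish, and the bottle's red cap is at (497,243). I'll fit silhouette models to get the poses.

```bash
cat >> h.py <<'E'
from scipy.optimize import minimize
DIM={'a':(.030,.050,.032),'b':(.026,.046,.034)}
def box(x0,x1,y0,y1,z0,z1): return np.array([[x,y,z] for x in(x0,x1) for y in(y0,y1) for z in(z0,z1)])
def oc_mask(cp,k,x,y,yaw,z,S=4,off=(0,0),shape=(480,640)):
    w,H,h=DIM[k]; R=Rn.from_euler('z',yaw).as_matrix(); m=np.zeros((shape[0]*S,shape[1]*S),np.uint8)
    for b in (box(-.023,.007,-w/2,w/2,0,H),box(.007,.023,-w/2,w/2,0,h)):
        p=(proj(cp,b@R.T+[x,y,z])-off+.5)*S
        cv2.fillConvexPoly(m,cv2.convexHull(np.round(p).astype(np.int32)),1)
    return cv2.resize(m*255,shape[::-1],interpolation=cv2.INTER_AREA)/255.
def green(im):
    r,g,b=[im[:,:,i].astype(int) for i in range(3)]
    return ((g>1.6*r)&(g>1.4*b)&(g>40)).astype(np.uint8)
def fit_oc(cp,mask,z,yaws,S=4):
    ys,xs=np.nonzero(mask); o=np.array([xs.min()-15,ys.min()-15]); sh=(np.ptp(ys)+30,np.ptp(xs)+30)
    M=mask[o[1]:o[1]+sh[0],o[0]:o[0]+sh[1]].astype(float)
    c0=onz(cp,(xs.mean(),ys.mean()),z+.022)
    out=[]
    for k in 'ab':
        for y0 in yaws:
            f=lambda v:np.abs(oc_mask(cp,k,c0[0]+v[0]/100,c0[1]+v[1]/100,v[2]*.1+np.radians(y0),z,S,o,sh)-M).sum()/M.sum()
            r=minimize(f,[0,0,0],method='Nelder-Mead',options=dict(initial_simplex=[[0,0,0],[.6,0,0],[0,.6,0],[0,0,2]],maxiter=200))
            out.append((r.fun,k,c0[0]+r.x[0]/100,c0[1]+r.x[1]/100,np.degrees(r.x[2]*.1)+y0))
    return sorted(out)
E
python3 - <<'E'
from h import *
cp=campose('wrist'); im=get_image('wrist'); 
for n,z in dict(handle=.063,place_left=.01,place_right=.01,carrier=0,dish_left=.01,dish_right=.01,offcut_a=.025,bottle_red=0).items():
    for r in spot_point('wrist',n)[:2]: print(n,round(r['p'],2),np.round(r['pixel'],1),np.round(onz(cp,r['pixel'],z),4))
for px in [(217,120),(420,118),(414,208),(222,212)]: print(np.round(onz(cp,px,.01),4))
for px in [(318,124),(319,216)]: print('bar',np.round(onz(cp,px,.072),4))
g=green(im); n,l,s,c=cv2.connectedComponentsWithStats(g)
for i in range(1,n):
    if s[i,4]<200: continue
    print(s[i],c[i])
    for r in fit_oc(cp,(l==i).astype(np.uint8),.025,range(0,360,45))[:6]: print('  %.3f %s %.4f %.4f %.1f'%r)
cv2.imwrite('pics/w1z.png',cv2.resize(im[100:230,200:440,::-1],None,fx=3.3,fy=3.3,interpolation=cv2.INTER_CUBIC))
E
```

```text
handle 0.91 [315.8 174.3] [0.4481 0.2933 0.063 ]
handle 0.47 [257.1 168.3] [0.3977 0.2538 0.063 ]
place_left 0.42 [258.9 167. ] [0.3965 0.2448 0.01  ]
carrier 0.85 [318.8 164.9] [0.4488 0.297  0.    ]
dish_left 0.91 [375.7 164. ] [0.4975 0.3475 0.01  ]
dish_right 0.84 [258.8 167.4] [0.3967 0.2443 0.01  ]
offcut_a 0.76 [384.3 162.5] [0.5006 0.3555 0.025 ]
offcut_a 0.66 [253.1 174.6] [0.3978 0.2363 0.025 ]
bottle_red 0.58 [466.3 221.1] [0.6414 0.3809 0.    ]
[0.3239 0.2522 0.01  ]
[0.4958 0.4214 0.01  ]
[0.5736 0.3437 0.01  ]
[0.3997 0.1683 0.01  ]
bar [0.4134 0.3329 0.072 ]
bar [0.4816 0.2636 0.072 ]
[ 366  142   44   51 1329] [387.95109105 166.70805117]
  0.070 b 0.5013 0.3545 109.3
  0.071 b 0.5011 0.3547 108.8
  0.072 b 0.5012 0.3548 108.8
  0.072 b 0.5010 0.3550 108.7
  0.114 b 0.5016 0.3544 -69.2
  0.115 b 0.5013 0.3543 290.0
[ 232  156   37   47 1066] [249.28236398 178.66322702]
  0.146 b 0.3993 0.2345 286.1
  0.146 b 0.3994 0.2346 286.2
  0.146 b 0.3993 0.2341 -74.4
  0.146 b 0.3993 0.2346 286.2
  0.234 b 0.3983 0.2349 109.0
  0.235 b 0.3982 0.2343 108.7
```

View pics/w1z.png

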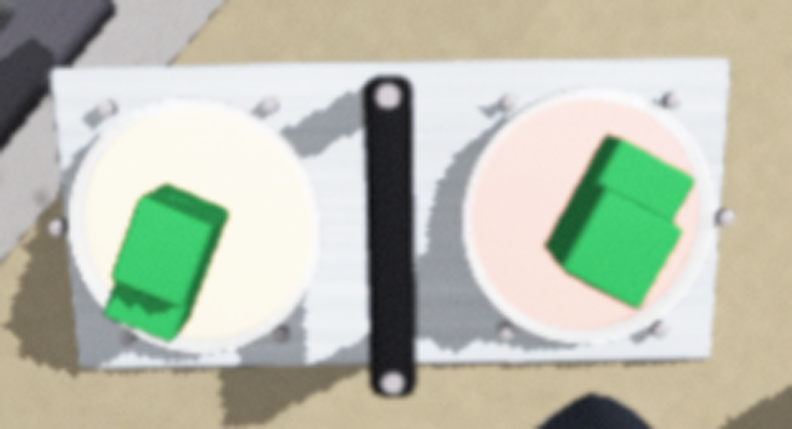

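```bash
python3 - <<'E'
from h import *
cp=campose('wrist'); im=get_image('wrist').copy()
def green(im):
    r,g,b=[im[:,:,i].astype(int) for i in range(3)]
    return ((g>1.35*r)&(g>1.2*b)&(g>25)&(g-r>15)).astype(np.uint8)
g=green(im); n,l,s,c=cv2.connectedComponentsWithStats(g)
vis=cv2.resize(im[100:230,200:440,::-1],None,fx=3.3,fy=3.3,interpolation=cv2.INTER_CUBIC)
for i in range(1,n):
    if s[i,4]<200: continue
    print(s[i],c[i])
    R=fit_oc(cp,(l==i).astype(np.uint8),.025,(20,60,105,150,200,240,285,330))
    for r in R[:8]: print('  %.3f %s %.4f %.4f %.1f'%r)
    k,x,y,yaw=R[0][1],R[0][2],R[0][3],np.radians(R[0][4])
    w,H,h=DIM[k]; Rz=Rn.from_euler('z',yaw).as_matrix()
    for b in (box(-.023,.007,-w/2,w/2,0,H),box(.007,.023,-w/2,w/2,0,h)):
        p=(proj(cp,b@Rz.T+[x,y,.025])-[200,100]+.5)*3.3
        for a in range(8):
            for d in (1,2,4):
                if a&d==0: cv2.line(vis,tuple(int(q) for q in p[a]),tuple(int(q) for q in p[a|d]),(0,0,255),1)
cv2.imwrite('pics/w1f.png',vis)
E
```

```text
[ 367  140   44   51 1362] [388.29441997 164.59324523]
  0.064 b 0.5013 0.3550 109.1
  0.065 b 0.5007 0.3549 107.6
  0.065 b 0.5011 0.3549 108.9
  0.066 b 0.5009 0.3551 108.9
  0.113 b 0.5009 0.3543 289.8
  0.114 b 0.5010 0.3545 290.9
  0.114 b 0.5011 0.3545 290.0
  0.114 b 0.5011 0.3545 290.1
[ 232  155   37   47 1105] [249.4361991  177.15384615]
  0.116 b 0.3992 0.2343 288.0
  0.116 b 0.3994 0.2341 287.6
  0.117 b 0.3994 0.2343 -73.5
  0.118 b 0.3995 0.2342 288.7
  0.197 b 0.3985 0.2346 110.9
  0.200 b 0.3982 0.2356 111.2
  0.202 b 0.3981 0.2377 112.8
  0.203 b 0.3974 0.2376 112.0
```

View pics/w1f.png

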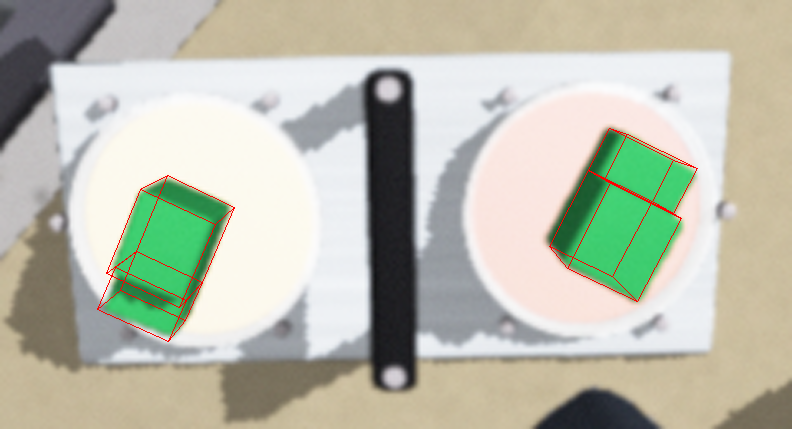

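The fit overlays both offcuts well, and a closing axis at about 18° clears the handle. I'll pick the pink-dish one first.

```bash
cat > pick.py <<'E'
from h import *
def pick(x,y,yaw,z=.051):
    a=np.radians(yaw); p=np.array([x,y,0])-.004*np.array([np.cos(a),np.sin(a),0])
    ty=(yaw-90+180)%360-180
    if abs(ty-18)>90: ty=(ty+180+180)%360-180
    R=Rdown(ty); print('tool yaw',ty)
    q=inverse_kinematics(p+[0,0,.20],R); print(np.round(q,0))
    set_gripper(.060,25)
    movep(p+[0,0,.20],R)
    movel(p+[0,0,z+.04],rate=.15); movel(p+[0,0,z],rate=.06)
    print('pos',current_position(),'f',current_contact_force())
    set_gripper(0.0,25); print('width',current_grip_width())
    movel(p+[0,0,.28],rate=.15); print('width',current_grip_width(),current_t())
    return p,R
E
python3 - <<'E'
from pick import *
p,R=pick(.5011,.355,108.9)
movel([.42,.24,.28],rate=.25); save('wrist','w2'); save('scene','s2'); print(current_grip_width(),current_t())
E
python3 -c "
import cv2,numpy as np
a=cv2.imread('pics/w2.png');b=cv2.imread('pics/s2.png');cv2.imwrite('pics/c2.png',cv2.resize(np.vstack([a,b]),None,fx=.62,fy=.62,interpolation=cv2.INTER_AREA))"
```

```text
tool yaw 18.900000000000006
[-36.  30.  -2.  92.   1.  58. -20.]
pos [0.50254859 0.35128816 0.05105299] f [ 0.23129691  1.14045915 -0.87278536]
width 0.030071165584310295
width 0.02945919521408132 7.5333
0.029806051799335265 8.3333
```

View pics/c2.png

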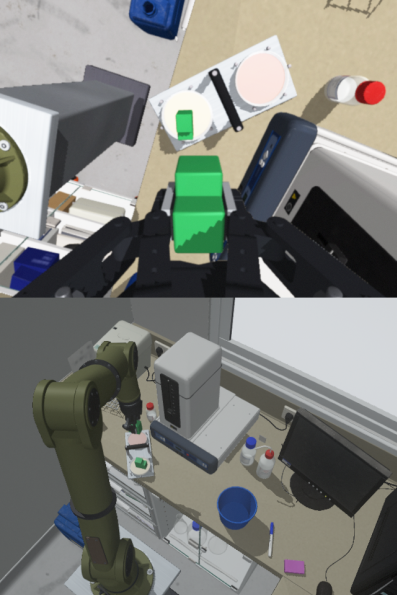

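The wrist view shows the 30 mm wide offcut between the pads and the pink dish still between its pins, with the other offcut untouched. Next I'll check the bin position on the way there.

```bash
python3 - <<'E'
from h import *
movel([.445,-.10,.28],rate=.3)
print(current_grip_width(),current_t(),current_eef_rot()[:,1])
cp=campose('wrist'); im=save('wrist','w3')
for n,z in dict(bin=0,bin_mouth=.114).items():
    for r in spot_point('wrist',n)[:2]: print(n,round(r['p'],2),np.round(r['pixel'],1),np.round(onz(cp,r['pixel'],z),4))
cs=campose('scene'); im=get_image('scene')
for n,z in dict(bin=0,bin_mouth=.114).items():
    for r in spot_point('scene',n)[:2]: print(n,round(r['p'],2),np.round(r['pixel'],1),np.round(onz(cs,r['pixel'],z),4))
ct=campose('top'); im=get_image('top')
for n,z in dict(bin=0,bin_mouth=.114).items():
    for r in spot_point('top',n)[:2]: print(n,round(r['p'],2),np.round(r['pixel'],1),np.round(onz(ct,r['pixel'],z),4))
E
```

```text
0.029926699459426095 9.6167 [ 9.45556968e-01  3.25456576e-01 -1.94734849e-04]
bin 0.88 [295.5 275.3] [ 0.4506 -0.2082  0.    ]
bin 0.87 [378.3 350. ] [ 0.4503 -0.2059  0.    ]
bin 0.16 [382.2 334.4] [ 0.4918 -0.1915  0.    ]
bin_mouth 0.81 [382.6 332.6] [ 0.4468 -0.2074  0.114 ]
bin 0.81 [403.3 284.3] [ 0.4566 -0.2116  0.    ]
bin_mouth 0.75 [405.7 268.2] [ 0.4488 -0.2048  0.114 ]
```

View pics/w3.png

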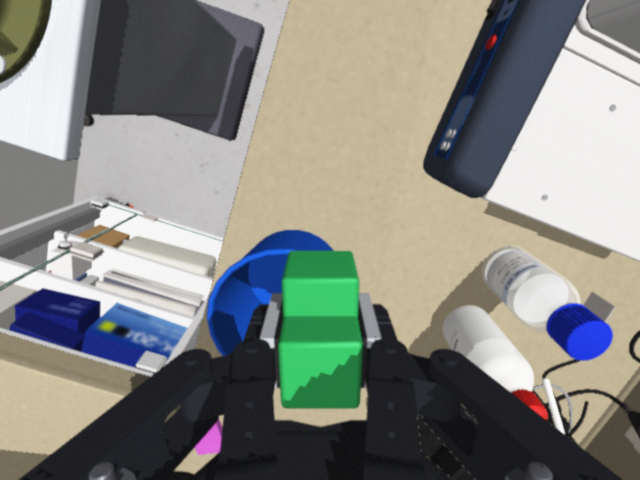

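All three cameras agree on a bin centre near (0.449, -0.207), and the bin shows at about (270,290) under the held offcut. I'll drop this one and fetch the second.

```bash
python3 - <<'E'
from pick import *
b=np.array([.449,-.207,0]); z=current_eef_rot()[:,2]
d=b+.015*z
movel([d[0],d[1],.28],rate=.2); movel([d[0],d[1],.125],rate=.15)
set_gripper(.055); hold(.2)
movel([d[0],d[1],.28],rate=.25); im=save('scene','s4')
print(current_contact_force(),current_t())
movel([.42,.20,.28],rate=.35)
p,R=pick(.3994,.2342,288)
save('scene','s5'); save('wrist','w5')
E
python3 -c "
import cv2,numpy as np
a=cv2.imread('pics/w5.png');b=cv2.imread('pics/s5.png');c=cv2.imread('pics/s4.png')[260:420,300:480];cv2.imwrite('pics/c5.png',cv2.resize(np.hstack([np.vstack([a,b]),cv2.resize(c,(720,960))]),None,fx=.58,fy=.58,interpolation=cv2.INTER_AREA))"
```

```text
[-0.59265603  0.35242425 -0.27795158] 13.3917
tool yaw 18
[-33.  18.  -2. 114.   1.  49. -17.]
pos [0.39825654 0.23805448 0.05103823] f [-0.15297923 -0.05343403 -0.22511335]
width 0.025854609263664938
width 0.025835027318850005 19.1833
```

View pics/c5.png

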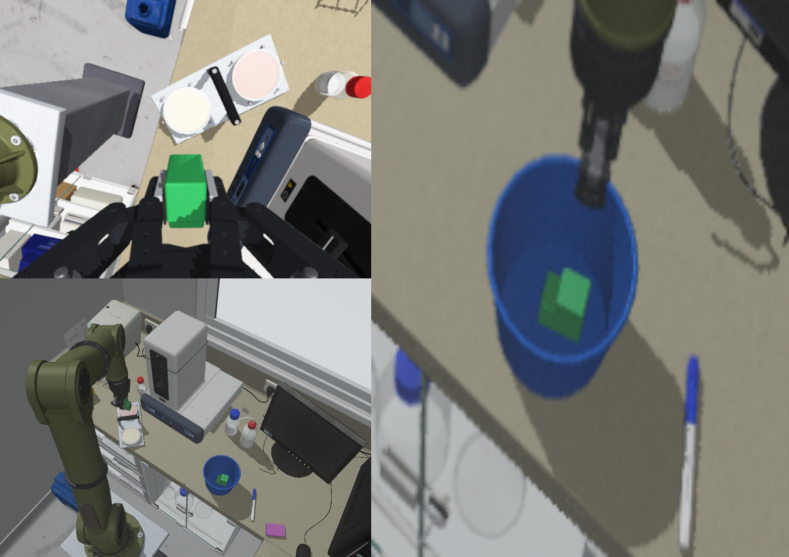

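Offcut A lies in the bin and offcut B (25.8 mm) is held, with both dishes in place. I'll drop B and then re-measure the carrier.

```bash
python3 - <<'E'
from pick import *
b=np.array([.449,-.207,0]); z=current_eef_rot()[:,2]
d=b-.012*z
movel([.43,.15,.28],rate=.3)
movel([d[0],d[1],.28],rate=.3); print(current_grip_width()); movel([d[0],d[1],.13],rate=.15)
set_gripper(.055); hold(.3)
movel([d[0],d[1],.28],rate=.25); im=save('scene','s6')
movel([.43,.15,.30],rate=.35)
R=Rdown(45); h=np.array([.448,.297,0])
p=h+R[:,2]*.06; p[2]=.28
movep(p,R); set_gripper(.085); hold(.3)
cp=campose('wrist'); im=save('wrist','w6'); print(cp[2],current_t())
for n,zz in dict(handle=.063,carrier=0,dish_left=.01,dish_right=.01).items():
    for r in spot_point('wrist',n)[:1]: print(n,round(r['p'],2),np.round(r['pixel'],1),np.round(onz(cp,r['pixel'],zz),4))
E
python3 -c "
import cv2,numpy as np
a=cv2.imread('pics/w6.png');c=cv2.imread('pics/s6.png')[260:420,300:480];cv2.imwrite('pics/c6.png',cv2.resize(np.hstack([a,cv2.resize(c,(540,480))]),None,fx=.67,fy=.67,interpolation=cv2.INTER_AREA))"
```

```text
0.02625604538128169
[0.43116249 0.3151748  0.40668425] 26.1417
handle 0.68 [317.9 145.4] [0.4477 0.2959 0.063 ]
carrier 0.63 [387.3 142.9] [0.5039 0.3498 0.    ]
dish_left 0.56 [384.1 141.3] [0.4984 0.3476 0.01  ]
dish_right 0.65 [252.6 141.2] [0.3963 0.2455 0.01  ]
```

View pics/c6.png

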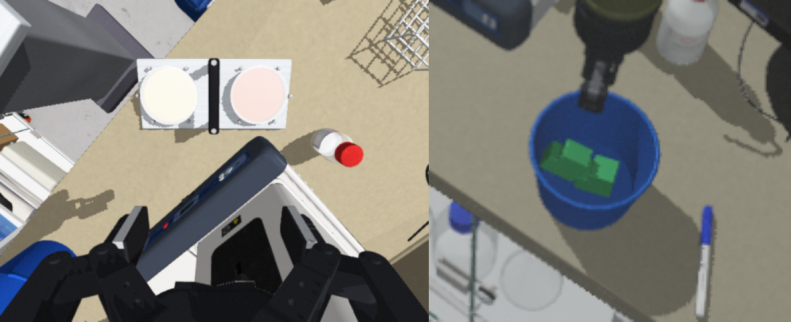

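View pics/w6.png

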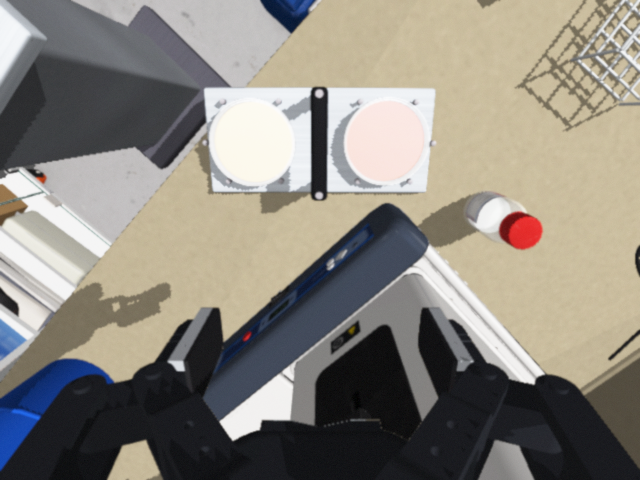

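Both offcuts lie in the bin, and both dishes sit between their pins at (252,141) and (386,141). The bar's screws are at (320,92) and (320,194). I'll refine the bar line and grasp it.

```bash
python3 - <<'E'
from h import *
cp=campose('wrist'); im=get_image('wrist')
g=(im.max(2)<70).astype(np.uint8)
sub=np.zeros_like(g); sub[84:202,300:340]=g[84:202,300:340]
ys,xs=np.nonzero(sub); (c,wh,a)=cv2.minAreaRect(np.column_stack([xs,ys]).astype(np.float32)); print(c,wh,a)
bp=cv2.boxPoints((c,wh,a)); P=np.array([onz(cp,q,.072) for q in bp]); print(np.round(P,4)); 
C=P.mean(0); e=[P[(i+1)%4]-P[i] for i in (0,1)]; L=max(e,key=np.linalg.norm); print(C,[np.linalg.norm(x) for x in e],np.degrees(np.arctan2(L[1],L[0])))
for q in [(319.5,92.5),(320,194.5)]: print(onz(cp,q,.072))
for q in [(206,88),(434,89),(427,192),(213,191)]: print(onz(cp,q,.01))
E
```

```text
(318.5, 143.5) (111.0, 15.0) 90.0
[[0.4079 0.3273 0.072 ]
 [0.4173 0.3367 0.072 ]
 [0.4887 0.266  0.072 ]
 [0.4784 0.2557 0.072 ]]
[0.44805163 0.29642159 0.072     ] [np.float64(0.013291182553762779), np.float64(0.10044866327153945)] -44.666947882623354
[0.41583683 0.32994146 0.072     ]
[0.48142435 0.26505941 0.072     ]
[0.32481203 0.25160403 0.01      ]
[0.49545848 0.42109254 0.01      ]
[0.57554126 0.34510937 0.01      ]
[0.40076356 0.17176576 0.01      ]
```

```bash
python3 - <<'E'
from h import *
R=Rdown(45); p=np.array([.4486,.2970,0])
set_gripper(.070,60)
movep(p+[0,0,.20],R); movel(p+[0,0,.11],rate=.15); movel(p+[0,0,.061],rate=.06)
print(current_position(),current_contact_force())
set_gripper(0.0,60); print('w',current_grip_width(),current_contact_force())
save('wrist','w7')
movel(p+[0,0,.075],rate=.04); hold(.2)
print('w',current_grip_width(),current_contact_force(),current_wrist_torque(),current_t())
save('scene','s7');save('wrist','w7b')
E
python3 -c "
import cv2,numpy as np
a=cv2.imread('pics/w7b.png');c=cv2.imread('pics/s7.png')[120:360,120:480];cv2.imwrite('pics/c7.png',cv2.resize(np.hstack([a,cv2.resize(c,(720,480))]),None,fx=.58,fy=.58,interpolation=cv2.INTER_AREA))"
```

```text
[0.4487539  0.29713768 0.06119299] [ 0.12915963 -0.72570697  0.11853276]
w 0.015048657644626698 [-1.98561502 -2.07217325  5.37876748]
w 0.015179147548448681 [-0.27623717  0.4366051  -2.80045843] [-0.00546961  0.03102268  0.00860529] 30.175
```

View pics/c7.png

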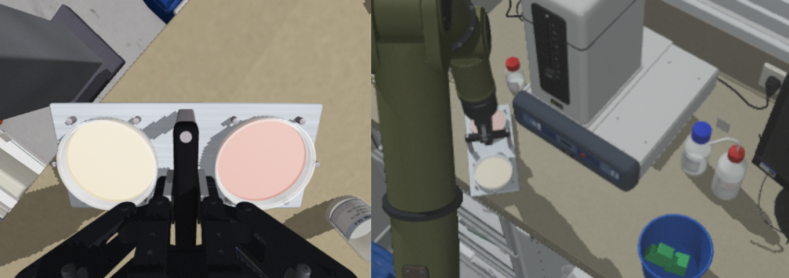

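The bar is gripped, the load is about 3-4 N as expected, and both dishes are seated. I'll lift slowly and shift slightly away from the imager.

```bash
python3 - <<'E'
from h import *
p=np.array([.4486,.2970,0])
movel(p+[0,0,.13],rate=.06); movel(p+[-.02,.02,.211],rate=.06); hold(.8)
print('w',current_grip_width(),current_contact_force(),current_wrist_torque(),current_position(),current_t(),np.abs(current_joint_vel()).max())
cp=campose('wrist'); save('scene','s8'); im=save('wrist','w8')
# expected dish centre / handle / deck corners projections for a level carrier
C=current_position()-[0,0,.061]; R=Rn.from_euler('z',-45,degrees=True).as_matrix()
pts={'placeL':[0,.072,.025],'placeR':[0,-.072,.025],'cor':[-.056,.123,.01],'cor2':[-.056,-.123,.01]}
for k,v in pts.items(): print(k,np.round(proj(cp,R@np.array(v)+C)[0],1))
for n in ('dish_left','dish_right'):
    for r in outline_of('wrist',n)[:1]:
        ys,xs=np.nonzero(r['mask']); print(n,r['p'],r['pixel'],xs.min(),xs.max(),ys.min(),ys.max())
E
python3 -c "
import cv2,numpy as np
c=cv2.imread('pics/s8.png')[120:360,120:480];cv2.imwrite('pics/c8.png',cv2.resize(c,(780,520)))"
```

```text
w 0.01503876182049598 [-0.98405143 -0.6565078  -3.9177003 ] [-0.03287063  0.00843625 -0.02844185] [0.42862219 0.3169953  0.21103262] 33.725 0.0928170287305026
placeL [456.  289.7]
placeR [180.  289.6]
cor [556.  178.4]
cor2 [ 80.2 178.2]
dish_left 0.85 [456.6, 280.4] 368 544 199 360
dish_right 0.71 [182.4, 279.7] 98 273 201 362
```

View pics/c8.png

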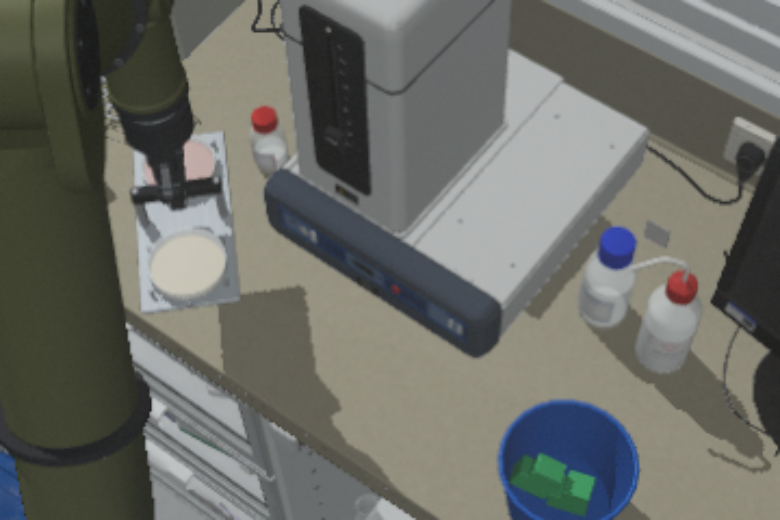

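View pics/w8.png

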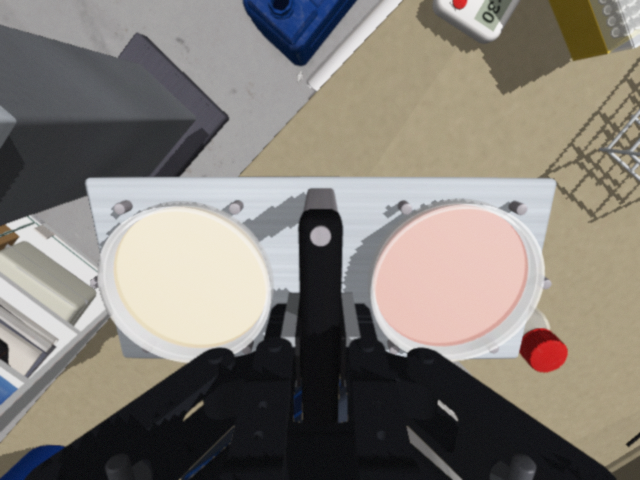

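In the wrist view the carrier is level: its corners at (88,178) and (555,180) match the level prediction of (80,178) and (556,178). Both dishes sit inside their pins. The force reading of -3.9 N matches the carrier's weight, and both offcuts are visible in the bin.

```bash
python3 - <<'E'
from h import *
print(np.abs(current_joint_vel()).max(),current_grip_width(),current_position()); hand_in()
E
```

```text
0.13480061631598375 0.015142440846985256 [0.42858186 0.316992   0.21097975]
the job is handed in; nothing more can be done
```

I put both offcuts in the bin while the carrier stood on the worktop, then lifted the carrier by its handle. I handed the job in at about 34 s, with the arm still holding the carrier. The interface reports no verdict, so the checks below are my own.

- **Height:** the tool centre point (TCP) was at z = 0.211 m, which puts the carrier's underside about 15 cm above the worktop.
- **Level:** the deck corners in the wrist image matched the prediction for a level carrier, to within 2 pixels in row and 8 in column.
- **Grip:** the measured load was 3.9 N, which fits the carrier plus dishes. The finger opening read a steady 15 mm on a 16 mm bar. Joint speeds were about 0.1 deg/s.
- **Dishes and offcuts:** the last pictures show both dishes between their pins and both offcuts in the bin.
- **Bystanders:** I saw no sign that the timer, bottle or marker had moved, but I did not measure their final positions.

**Disagreements:**
- The offcuts lay about 60° off the carrier's length rather than roughly along it, so I used the measured angle; the fingers still cleared the handle.
- The silhouette fit called both offcuts type B. The finger widths (about 30 mm and 26 mm) settled that they were A and B.

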